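Index the clutch plate on its pin and press it home

TASK

The notched steel clutch plate sits raised on the round assembly stand. With a fingertip against one of its upright studs, turn the plate round until the notch in its rim stands over the stand's locating pin, then press down on the middle of the plate until it is fully home with the pin in the notch, and let go of it. Do not lift the plate off the stand, and leave the loose parts on the bench where they are.

Things in the scene. Friction and masses are not known exactly. Their poses are not given: they have to be found in the camera images.
- stand: Round dark steel stand fixed to the bench; foot 216 mm in diameter, 12 mm thick; origin at the centre of its underside on the bench; x axis points to the locating pin. Guide post on its axis, 28 mm in diameter, inside the plate's sleeve; round it a slippery black collar, 112 mm in diameter, carries the plate. The collar slides down 14 mm, stiffly, under about 8 N on the plate, and stays where it is pushed.
- pin (a point): Centre of the top of the stand's locating pin: upright round steel pin 14 mm in diameter with a bevelled tip, 80 mm from the stand's axis, top 67 mm above the bench (4 mm below the raised plate's underside). Its outer half shows from under the plate's rim; it stands on a round steel foot 26 mm in diameter and 18 mm tall.
- plate: Loose steel clutch plate: disc 160 mm in diameter, 12 mm thick, with a 45 mm sleeve below over the guide post (1 mm play). Origin on the axis at the sleeve's lower end: 26 mm above the bench raised, 12 mm fully home. x axis points to the notch. Top face 57 mm above the origin (83 mm above the bench raised, 69 mm home). Turns easily either way without stops and stays where it is left. About 0.45 kg.
- notch (a point): Middle of the mouth of the one notch in the plate's rim (22 mm wide, 16 mm deep), at the height of the plate's top face, 80 mm from the axis. The notch is over the pin when this point is straight above the pin; the pin then has 4 mm of room on each side.
- boss (a point): Centre of the top of the boss in the middle of the plate, 44 mm in diameter, 12 mm above the plate's face: the place to press straight down. 95 mm above the bench when the plate is raised, 81 mm when home. Pressing lowers the plate 14 mm only if the notch is over the pin; otherwise it stops on the pin about 4 mm down and can still be turned, with more drag.
- stud0 (a point): Top centre of an upright round steel stud on the plate, 16 mm in diameter and 32 mm tall above the plate's face, its centre 55 mm from the plate's axis. It is fixed to the plate: pushing it sideways turns the plate. 60 degrees anticlockwise, seen from above, from the notch.
- stud1 (a point): Top centre of an upright round steel stud on the plate, 16 mm in diameter and 32 mm tall above the plate's face, its centre 55 mm from the plate's axis. It is fixed to the plate: pushing it sideways turns the plate. Opposite the notch.
- stud2 (a point): Top centre of an upright round steel stud on the plate, 16 mm in diameter and 32 mm tall above the plate's face, its centre 55 mm from the plate's axis. It is fixed to the plate: pushing it sideways turns the plate. 60 degrees clockwise, seen from above, from the notch.
- gear_mid (a point): Centre of a loose dark gear lying flat on the bench, 88 mm in diameter, 20 mm thick. To be left alone.
- shaft_mid (a point): Centre of a loose stepped steel shaft standing upright on the bench, 44 mm in diameter at the foot, 100 mm tall. To be left alone.
- bearing_mid (a point): Centre of a loose steel bearing ring lying flat on the bench, 60 mm in diameter, 17 mm thick. To be left alone.
Things that resemble listed ones, but are neither listed nor needed, are in the scene too. What is shaped like the stand but pink or red is not meant.

How it is judged (in metres and radians):
At the end, for the whole second after the job is handed in: The plate is fully home: its sleeve within 2.5 mm of the stand's foot, level within 2 degrees, on the guide post, the middle of its notch within 6 mm of the pin seen from above, and at rest; the loose gear, shaft and bearing within 30 mm of where they began (horizontal distance between notch and pin below 0.006 m and z of plate in the frame of stand below 0.0145 m and horizontal distance between plate and stand below 0.004 m and angle between plate's own z axis and vertical below 0.035 rad and linear speed of plate below 0.01 m/s and angular speed of plate below 0.1 rad/s and distance of each of gear_mid, shaft_mid, bearing_mid from where it was at the start of the episode below 0.03 m); the robot touches nothing.
It fails at once if the plate is lifted more than 10 mm above where it sat raised on the stand (z of plate in the frame of stand above 0.036 m).
It fails at once if the loose gear is moved by more than 30 mm (distance of gear_mid from where it was at the start of the episode above 0.03 m).
It fails at once if the loose shaft is moved by more than 30 mm (distance of shaft_mid from where it was at the start of the episode above 0.03 m).
It fails at once if the loose bearing is moved by more than 30 mm (distance of bearing_mid from where it was at the start of the episode above 0.03 m).
It also fails if it takes over 64 s, if anything falls off the work surface, if the arm or the gripper's body presses on something with over 40 N, if the wrist force passes 120 N, or if a joint passes its speed limit or range.

ROBOT

A 6-joint arm with a two-finger parallel gripper is mounted at the origin on the work surface. World frame = base frame: x ahead of the robot, y to its left, z up, the work surface at z = 0. Lengths are in mm, angles in rad, forces in N, time in s.
With the tool pointing down it reaches from about 300 to 775 mm from the base axis. Payload 14.6 kg.
Tool frame: the origin (TCP) lies between the finger pads; the fingertips stand 11 mm ahead of it and the grasp point (between the pads) lies 8 mm behind it; z points along the fingers, y is the direction in which the jaws open and shut (so a half turn about z gives the same grasp; the last joint's range is limited). The gripper opens to 94 mm and grips with 3 to 60 N. Pads are 16 mm wide; open, the fingers measure 119 mm over their backs; the gripper's body (75 mm by 177 mm) begins 78 mm behind the grasp point.
Start: joints at [-1.361, 0.3, 1.521, -0, 1.321, -0.067], TCP at [150.297, -529.056, 216.446] pointing down, gripper open.
Joint ranges: [-3.03, 3.03], [-0.79, 2.21], [0.23, 2.52], [-1.04, 4.18], [0, 3.07], [-2.55, 2.55]. Speed limits (rad/s): [2.22, 2.22, 2.57, 3.14, 3.14, 3.14].

INTERFACE

Orientations are given as [roll, pitch, yaw] about the fixed x, y, z axes, in that order (R = Rz(yaw) Ry(pitch) Rx(roll)).
In Python, from cell import * gives the robot as it stands.
- The arm moves only by the tool arm_command, never from a script. Its argument "deltas" is a list of rows, each an object with "xyz": the shift along the world's x, y, z in m, a list of three; "turn": the turn, a rotation vector about the world's x, y, z in rad, a list of three. A call has 1 to 12 rows; each row shifts and turns the commanded pose from where the row before left it; what a row does not reach is not made up. A row lasts 1/8 s, in which the tool goes at most 62.5 mm and 10.7 degrees, less where a joint would pass 70% of its speed; a pose out of reach is approached as far as the arm can. A call with a gripper value outside its range is refused whole. "gripper" is the closure, from 0 (fully open) to 1 (shut), set as the call begins (left out, the last holds). The fingers move at their own pace and stop on an object; "force" is the grip in N (left out, the last holds). Time passes only in rows, so rows that do not move let the fingers close. It gives the time, the measured TCP pose, the force and the opening at its end, in the units of the state.
- read_state(): the state, without advancing time (a new reading comes with each control period).
- camera(name): name is "side" or "top"; returns a dict with "color" (420x560x3 uint8, red, green, blue), "fx", "fy", "cx", "cy" (pixels), "rvec" (rotation vector, rad) and "tvec" (3), from world to camera coordinates, as OpenCV has them. Camera axes: x right, y down, z forward; pixel columns grow to the right and rows downward; lengths in mm; the calibration is good to about 2 mm. A picture is of the moment at which its call begins. There is no depth.
- sign_off(): hands the job in, once; it reports no verdict.
The state is a dict: "clock": time; "joints": joint angles; "qd": joint speeds; "effort": joint torques, N m; "eef_pos": TCP position; "eef_rot": TCP orientation; "wrist_force": force on the tool from outside, world axes, zero at the start; "moment": the same for the moment, N m; "finger_gap": finger opening in mm.
Only numpy, scipy, OpenCV 4.12 (cv2) and the standard library are available. Lean on these libraries where they do the work, as an engineer would, in place of code of your own. Each camera call takes 0.05 s, during which the arm holds its last target.

## Working session

There is one attempt and no reset: what is moved stays moved. The work goes in short steps, Python scripts to look and compute and a tool call to move; the robot and the scene stay as the last step left them, time stands still between calls to the robot, and variables do not carry over. Pictures are saved under pics/ and viewed, and the job is handed in when it is done.

Besides the shell and the picture viewer there is one more tool, called after "Emit:" in YAML: its name, and indented under it one key for each argument. arm_command: Moves the arm, as the interface text tells. Its arguments: {"type":"object","properties":{"deltas":{"type":"array","items":{"type":"object","properties":{"xyz":{"type":"array","items":{"type":"number"}},"turn":{"type":"array","items":{"type":"number"}}}}},"gripper":{"type":"number"},"force":{"type":"number"}},"required":["deltas"]}

```bash
mkdir -p pics; ls; python3 - <<'E'
from cell import *
import cv2,pickle
s=read_state();print(s)
for n in("top","side"):
    c=camera(n);cv2.imwrite(f"pics/{n}0.png",c["color"][:,:,::-1]);pickle.dump(c,open(f"{n}0.pkl","wb"))
    print({k:c[k] for k in c if k!="color"})
E
```

```text
pics
{'clock': 0.0, 'joints': array([-1.36057346e+00,  3.00484577e-01,  1.52155892e+00, -1.52093759e-05,
        1.32068808e+00, -6.66157340e-02]), 'qd': array([-1.41877816e-03,  1.23760177e-03, -3.01745078e-04,  5.36190343e-04,
       -3.42148829e-05, -1.00494130e-03]), 'effort': array([ 4.66205471e-03, -5.31802726e+01, -3.52735984e+01,  7.09742121e-02,
        2.45187536e-02, -1.03048460e-04]), 'eef_pos': array([ 150.25905844, -528.82871151,  215.88830382]), 'eef_rot': array([-3.14045528e+00, -6.11147300e-05,  2.76842338e-01]), 'wrist_force': array([0.30258539, 0.28394512, 0.16577415]), 'moment': array([ 0.00272903,  0.04502198, -0.01257665]), 'finger_gap': 93.94648786349096}
{'fx': 434.7551346989767, 'fy': 434.7551346989767, 'cx': 280.79823972639105, 'cy': 205.8391104756462, 'rvec': array([ 2.20057109, -2.19038465,  0.08728741]), 'tvec': array([  -3.74973338,  565.78742319, 1120.43063116])}
{'fx': 495.6038463308086, 'fy': 495.6038463308086, 'cx': 283.71615639511003, 'cy': 208.66438613128787, 'rvec': array([ 0.32070545, -2.87947917,  1.06187058]), 'tvec': array([ 542.7609041 ,  173.75521814, 1097.95491394])}
```

View pics/top0.png

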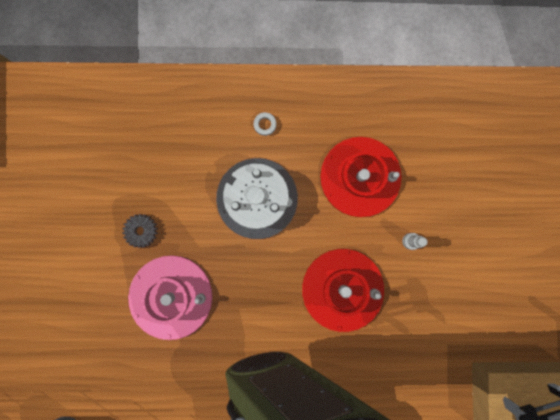

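View pics/side0.png

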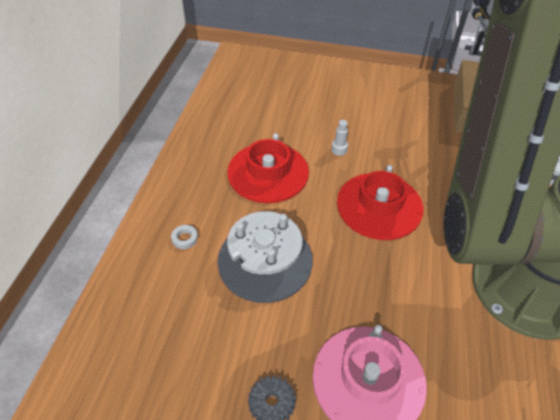

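The top view shows the plate at about (257,196), with the notch near (231,181). I'll zoom in to find the pin.

```bash
python3 - <<'E'
import cv2
a=cv2.imread("pics/top0.png")[145:250,205:310];cv2.imwrite("pics/tz0.png",cv2.resize(a,(600,600),interpolation=cv2.INTER_CUBIC))
a=cv2.imread("pics/side0.png")[200:305,205:325];cv2.imwrite("pics/sz0.png",cv2.resize(a,(685,600),interpolation=cv2.INTER_CUBIC))
E
```

```text
(no output)
```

View pics/tz0.png

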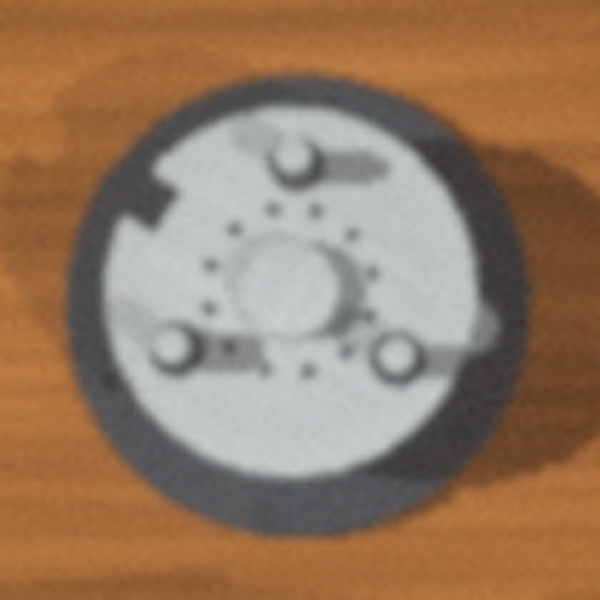

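View pics/sz0.png

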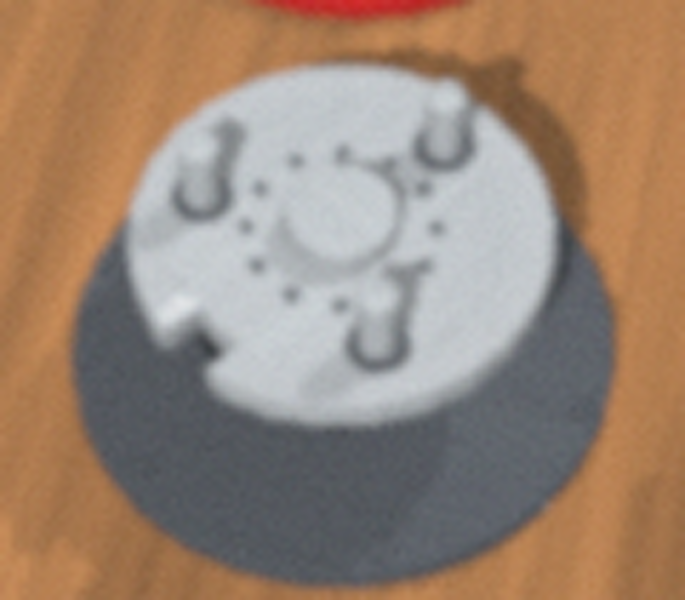

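```bash
cat > h.py <<'E'
import numpy as np,cv2,pickle
from scipy.optimize import least_squares
C={n:pickle.load(open(f"{n}0.pkl","rb")) for n in("top","side")}
def proj(n,P):
    c=C[n];K=np.array([[c["fx"],0,c["cx"]],[0,c["fy"],c["cy"]],[0,0,1]])
    return cv2.projectPoints(np.atleast_2d(np.array(P,float)),c["rvec"],c["tvec"],K,None)[0][:,0]
def back(n,uv,z):
    f=lambda p:proj(n,[[p[0],p[1],z]])[0]-uv
    return least_squares(f,[400,0]).x
def pt(x,y,r,a,z): return [x+r*np.cos(a),y+r*np.sin(a),z]
E
python3 - <<'E'
from h import *
Z=lambda u,o,s:(np.array(u)+.5)/s-.5+np.array(o)
T=lambda *u:Z(u,(205,145),600/105); S=lambda *u:Z(u,(205,200),685/120)
for n,f,st,boss in (("top",T,[(177,347),(400,355),(297,160)],(288,287)),("side",S,[(382,290),(450,95),(207,140)],(342,212))):
    b=back(n,f(*boss),95);print(n,"boss",b)
    for k,u in enumerate(st):
        p=back(n,f(*u),115);d=p-b;print(" stud",k,p,np.hypot(*d),np.degrees(np.arctan2(d[1],d[0]))-(60,180,-60)[k])
print("pin tip edge",back("top",T(497,323),67),"foot",back("top",T(298,305),12))
print("notch",back("top",T(137,188),83))
for g in((141,231),):print("gear",back("top",g,10))
print("bearing",back("top",(264,124),10),"shaft",back("top",(422,242),100),back("top",(410,241),0),back("side",(342,125),100))
for g in((170,297),(343,290),(361,177)):print("decoy",back("top",g,10))
E
```

```text
top boss [587.50934555  63.20393381]
 stud 0 [560.22939242 108.54948421] 52.918945422023796 61.031180700348
 stud 1 [557.3477783  15.1510672] 56.73445274879228 -302.1154511203795
 stud 2 [639.41294626  58.94340099] 52.078171108761154 55.30736833050156
side boss [584.80379294  66.90218468]
 stud 0 [558.87412058 112.12569781] 52.1297808178113 59.828538578923
 stud 1 [554.49398785  18.63042793] 56.99865598224675 -302.1246853667791
 stud 2 [637.75849254  60.42714931] 53.349098330717425 53.02876439282924
pin tip edge [574.66611706 -27.38966115] foot [586.68615544  62.27597249]
notch [631.29650223 129.47964603]
gear [498.50071063 364.28156598]
bearing [785.0622383   44.51664113] shaft [ 474.20450568 -343.43026479] [ 475.04534944 -345.42578722] [ 474.07568889 -328.81463275]
decoy [327.94093735 285.16187227]
decoy [ 346.93444692 -164.61280401]
decoy [ 644.23102744 -214.07477168]
```

Emit:
arm_command:
  deltas:
    - {"xyz": [0.02, 0.03, 0], "turn": [0, 0, 0.15]}
    - {"xyz": [0.03, 0.038, 0], "turn": [0, 0, 0.15]}
    - {"xyz": [0.03, 0.038, 0], "turn": [0, 0, 0.15]}
    - {"xyz": [0.03, 0.038, 0], "turn": [0, 0, 0.15]}
    - {"xyz": [0.03, 0.038, 0], "turn": [0, 0, 0.15]}
    - {"xyz": [0.03, 0.038, 0], "turn": [0, 0, 0.15]}
    - {"xyz": [0.03, 0.038, 0], "turn": [0, 0, 0.15]}
    - {"xyz": [0.03, 0.038, 0], "turn": [0, 0, 0.15]}
    - {"xyz": [0.03, 0.038, 0], "turn": [0, 0, 0.15]}
    - {"xyz": [0.03, 0.038, 0], "turn": [0, 0, 0.15]}
    - {"xyz": [0.03, 0.038, 0], "turn": [0, 0, 0.15]}
    - {"xyz": [0.03, 0.038, 0], "turn": [0, 0, 0.15]}
  gripper: 1
  force: 20

```text
clock: 1.6
eef_pos: [501.0, -79.6, 216.3]
eef_rot: [-3.141, -0.0, 2.082]
wrist_force: [-0.4, -0.3, -0.2]
finger_gap: 0.7
```

Emit:
arm_command:
  deltas:
    - {"xyz": [0.025, 0.0275, 0], "turn": [0, 0, 0.13]}
    - {"xyz": [0.025, 0.0275, 0], "turn": [0, 0, 0.13]}
    - {"xyz": [0.015, 0.0175, 0], "turn": [0, 0, 0.13]}
    - {"xyz": [0.01, 0.01, 0], "turn": [0, 0, 0.1]}
    - {"xyz": [0, 0, -0.03]}
    - {"xyz": [0, 0, -0.03]}
    - {"xyz": [0, 0, -0.01]}
    - {"xyz": [0, 0, 0]}
    - {"xyz": [0, 0, 0]}

```text
validation failed for argument at $.de...
```

```bash
python3 - <<'E'
from cell import *
import cv2
s=read_state();print(s["eef_pos"],s["eef_rot"],s["joints"])
c=camera("side")
a=c["color"][130:310,165:405,::-1];cv2.imwrite("pics/s1.png",cv2.resize(a,(800,600),interpolation=cv2.INTER_CUBIC))
E
```

```text
[501.020466  -79.6118534 216.2778874] [-3.14131791e+00 -1.27892728e-04  2.08181498e+00] [-2.29743759e-01  2.05051646e-01  1.64007717e+00 -9.45570308e-05
  1.29675290e+00 -7.40736823e-01]
```

View pics/s1.png

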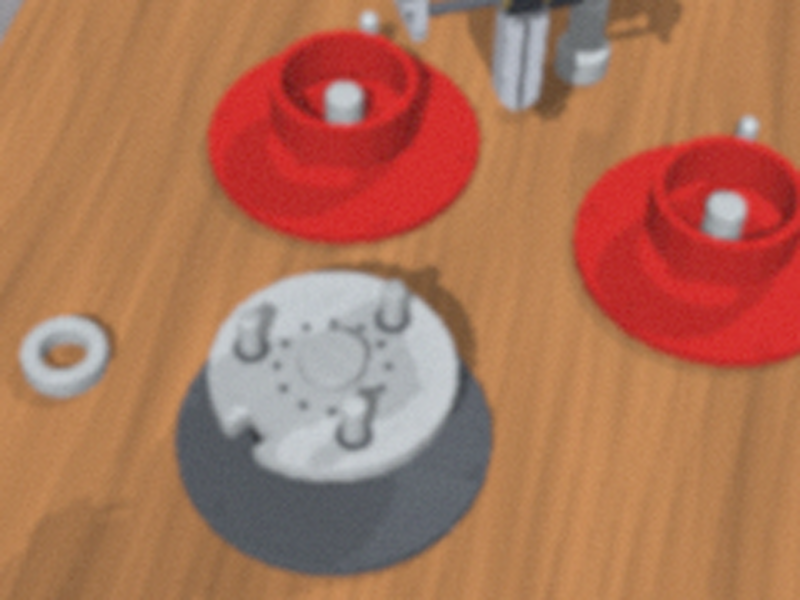

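The call was refused, probably because "turn" was missing in some rows, so the arm did not move. The picture shows the closed fingers at about (520,60), and the plate hasn't moved. I'll resend with every field filled in.

Emit:
arm_command:
  deltas:
    - {"xyz": [0.025, 0.0275, 0], "turn": [0, 0, 0.13]}
    - {"xyz": [0.025, 0.0275, 0], "turn": [0, 0, 0.13]}
    - {"xyz": [0.015, 0.0175, 0], "turn": [0, 0, 0.13]}
    - {"xyz": [0.01, 0.01, 0], "turn": [0, 0, 0.1]}
    - {"xyz": [0, 0, -0.03], "turn": [0, 0, 0]}
    - {"xyz": [0, 0, -0.03], "turn": [0, 0, 0]}
    - {"xyz": [0, 0, -0.01], "turn": [0, 0, 0]}
    - {"xyz": [0, 0, 0], "turn": [0, 0, 0]}
    - {"xyz": [0, 0, 0], "turn": [0, 0, 0]}

```text
clock: 2.78
eef_pos: [575.8, 1.4, 147.7]
eef_rot: [3.141, 0.001, 2.567]
wrist_force: [-0.2, 0.3, 0.9]
finger_gap: 0.1
```

```bash
python3 - <<'E'
from cell import *
import cv2
s=read_state();print(s["eef_pos"],s["eef_rot"],s["joints"])
c=camera("side")
a=c["color"][130:310,165:405,::-1];cv2.imwrite("pics/s2.png",cv2.resize(a,(800,600),interpolation=cv2.INTER_CUBIC))
E
```

```text
[575.79588941   1.37349902 147.6632954 ] [3.14078910e+00 1.47402894e-03 2.56673919e+00] [-6.12104792e-02  4.18813284e-01  1.52567481e+00 -2.62277305e-05
  1.19542590e+00 -1.05714434e+00]
```

View pics/s2.png

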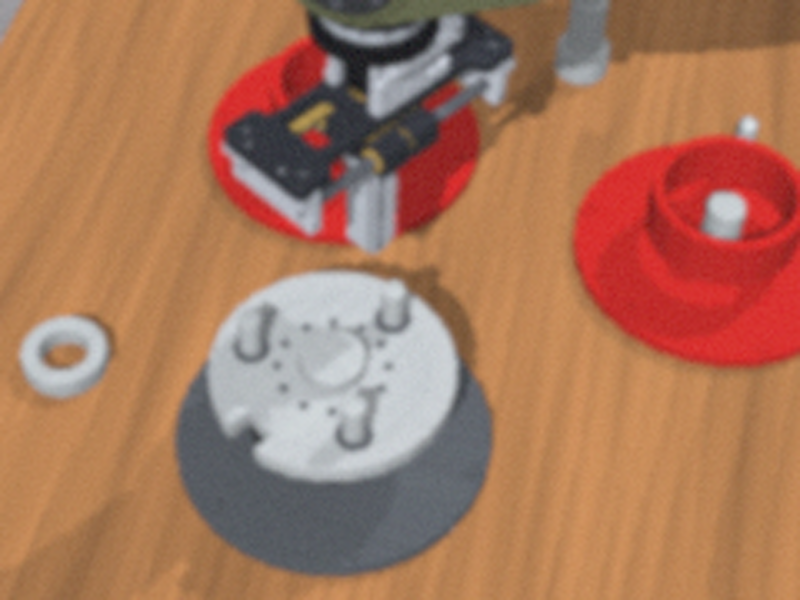

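Emit:
arm_command:
  deltas:
    - {"xyz": [0, 0, -0.02], "turn": [0, 0, 0]}
    - {"xyz": [0, 0, -0.015], "turn": [0, 0, 0]}
    - {"xyz": [0, 0, -0.009], "turn": [0, 0, 0]}
    - {"xyz": [0, 0, 0], "turn": [0, 0, 0]}

```text
clock: 3.32
eef_pos: [575.2, 1.4, 102.1]
eef_rot: [-3.141, -0.001, 2.567]
wrist_force: [-0.1, -0.3, 0.5]
finger_gap: 0.5
```

```bash
python3 - <<'E'
from cell import *
from h import *
s=read_state();print(s["eef_pos"],s["eef_rot"],s["joints"])
print((proj("side",[[575.8,1.4,136.7]])-[165,130])*3.333)
print((proj("side",[[*s["eef_pos"][:2],s["eef_pos"][2]-11]])-[205,180])*5)
c=camera("side")
a=c["color"][180:300,205:325,::-1];cv2.imwrite("pics/s3.png",cv2.resize(a,(600,600),interpolation=cv2.INTER_CUBIC))
E
```

```text
[575.17107857   1.44427941 102.09328018] [-3.14118644e+00 -6.54131288e-04  2.56678830e+00] [-6.11503793e-02  4.71461575e-01  1.56477335e+00 -3.62184621e-05
  1.10612705e+00 -1.05712624e+00]
[[368.73180313 240.0448188 ]]
[[353.79773237 178.0784369 ]]
```

View pics/s3.png

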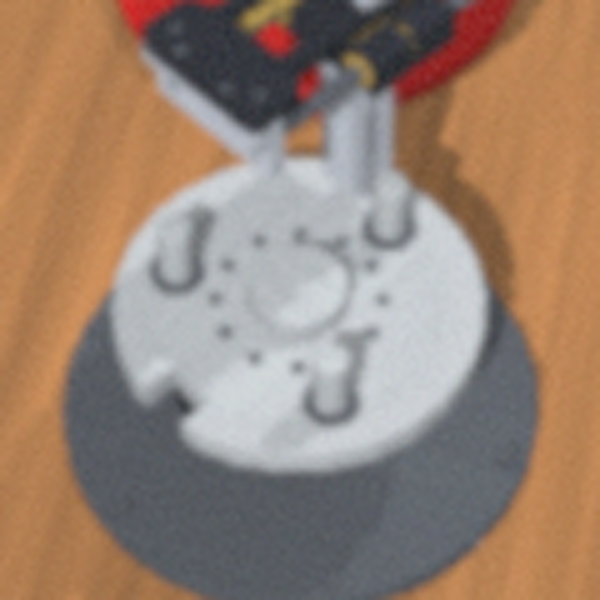

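```bash
cat > arc.py <<'E'
import numpy as np,json,sys
def arc(p,C,deg,n,per=12):
    p=np.array(p,float);C=np.array(C,float);q=p.copy()
    rows=[];d=p-C
    for k in range(1,n+1):
        a=np.radians(deg*k/n);t=C+np.array([[np.cos(a),-np.sin(a)],[np.sin(a),np.cos(a)]])@d
        s=np.round((t-q)/1000,4);q=q+s*1000
        rows.append({"xyz":[float(s[0]),float(s[1]),0],"turn":[0,0,round(float(np.radians(deg/n)),3)]})
    for i in range(0,n,per):print(json.dumps(rows[i:i+per]))
    print(q)
E
python3 -c "
from arc import *
arc([575.5,1.5],[585.5,62],-149,20,10)"
```

```text
[{"xyz": [-0.0078, 0.0018, 0], "turn": [0, 0, -0.13]}, {"xyz": [-0.0074, 0.0028, 0], "turn": [0, 0, -0.13]}, {"xyz": [-0.0071, 0.0037, 0], "turn": [0, 0, -0.13]}, {"xyz": [-0.0064, 0.0047, 0], "turn": [0, 0, -0.13]}, {"xyz": [-0.0059, 0.0054, 0], "turn": [0, 0, -0.13]}, {"xyz": [-0.0051, 0.0061, 0], "turn": [0, 0, -0.13]}, {"xyz": [-0.0042, 0.0068, 0], "turn": [0, 0, -0.13]}, {"xyz": [-0.0033, 0.0072, 0], "turn": [0, 0, -0.13]}, {"xyz": [-0.0024, 0.0076, 0], "turn": [0, 0, -0.13]}, {"xyz": [-0.0014, 0.0079, 0], "turn": [0, 0, -0.13]}]
[{"xyz": [-0.0003, 0.0079, 0], "turn": [0, 0, -0.13]}, {"xyz": [0.0007, 0.008, 0], "turn": [0, 0, -0.13]}, {"xyz": [0.0017, 0.0077, 0], "turn": [0, 0, -0.13]}, {"xyz": [0.0027, 0.0075, 0], "turn": [0, 0, -0.13]}, {"xyz": [0.0037, 0.0071, 0], "turn": [0, 0, -0.13]}, {"xyz": [0.0046, 0.0065, 0], "turn": [0, 0, -0.13]}, {"xyz": [0.0053, 0.0059, 0], "turn": [0, 0, -0.13]}, {"xyz": [0.0061, 0.0052, 0], "turn": [0, 0, -0.13]}, {"xyz": [0.0067, 0.0043, 0], "turn": [0, 0, -0.13]}, {"xyz": [0.0072, 0.0034, 0], "turn": [0, 0, -0.13]}]
[562.9 119. ]
```

Emit:
arm_command:
  deltas:
    - {"xyz": [-0.0078, 0.0018, 0], "turn": [0, 0, -0.13]}
    - {"xyz": [-0.0074, 0.0028, 0], "turn": [0, 0, -0.13]}
    - {"xyz": [-0.0071, 0.0037, 0], "turn": [0, 0, -0.13]}
    - {"xyz": [-0.0064, 0.0047, 0], "turn": [0, 0, -0.13]}
    - {"xyz": [-0.0059, 0.0054, 0], "turn": [0, 0, -0.13]}
    - {"xyz": [-0.0051, 0.0061, 0], "turn": [0, 0, -0.13]}
    - {"xyz": [-0.0042, 0.0068, 0], "turn": [0, 0, -0.13]}
    - {"xyz": [-0.0033, 0.0072, 0], "turn": [0, 0, -0.13]}
    - {"xyz": [-0.0024, 0.0076, 0], "turn": [0, 0, -0.13]}
    - {"xyz": [-0.0014, 0.0079, 0], "turn": [0, 0, -0.13]}

```text
clock: 4.62
eef_pos: [524.4, 55.5, 103.2]
eef_rot: [3.141, -0.0, 1.262]
wrist_force: [-1.6, -1.8, 0.6]
finger_gap: 0.6
```

```bash
python3 - <<'E'
from cell import *
from h import *
s=read_state();print(s["eef_pos"],s["eef_rot"],s["wrist_force"])
c=camera("side")
a=c["color"][180:300,205:325,::-1];cv2.imwrite("pics/s4.png",cv2.resize(a,(600,600),interpolation=cv2.INTER_CUBIC))
E
```

```text
[524.42460411  55.52756713 103.21569415] [ 3.14081026e+00 -2.77192885e-06  1.26241769e+00] [-1.62785546 -1.77022367  0.55080054]
```

View pics/s4.png

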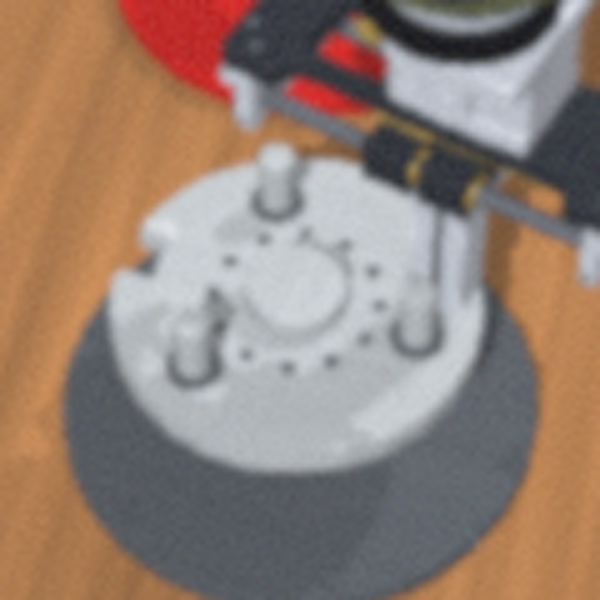

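The plate is turning. Stud1 is at (415,320) with the fingers behind it, and the notch is at (145,245). I'll carry on round.

Emit:
arm_command:
  deltas:
    - {"xyz": [-0.0003, 0.0079, 0], "turn": [0, 0, -0.13]}
    - {"xyz": [0.0007, 0.008, 0], "turn": [0, 0, -0.13]}
    - {"xyz": [0.0017, 0.0077, 0], "turn": [0, 0, -0.13]}
    - {"xyz": [0.0027, 0.0075, 0], "turn": [0, 0, -0.13]}
    - {"xyz": [0.0037, 0.0071, 0], "turn": [0, 0, -0.13]}
    - {"xyz": [0.0046, 0.0065, 0], "turn": [0, 0, -0.13]}
    - {"xyz": [0.0053, 0.0059, 0], "turn": [0, 0, -0.13]}
    - {"xyz": [0.0061, 0.0052, 0], "turn": [0, 0, -0.13]}
    - {"xyz": [0.0067, 0.0043, 0], "turn": [0, 0, -0.13]}
    - {"xyz": [0.0072, 0.0034, 0], "turn": [0, 0, -0.13]}
    - {"xyz": [0, 0, 0], "turn": [0, 0, 0]}
    - {"xyz": [0, 0, 0], "turn": [0, 0, 0]}

```text
clock: 6.18
eef_pos: [562.7, 118.7, 102.7]
eef_rot: [3.142, -0.0, -0.03]
wrist_force: [0.0, 0.3, -0.8]
finger_gap: 0.5
```

```bash
python3 - <<'E'
from cell import *
from h import *
s=read_state();print(s["eef_pos"],s["eef_rot"],s["wrist_force"])
c=camera("side")
a=c["color"][180:300,205:325,::-1];cv2.imwrite("pics/s5.png",cv2.resize(a,(600,600),interpolation=cv2.INTER_CUBIC))
c=camera("top")
a=c["color"][145:250,205:310,::-1];cv2.imwrite("pics/t5.png",cv2.resize(a,(600,600),interpolation=cv2.INTER_CUBIC))
E
```

```text
[562.66424577 118.74326601 102.67930433] [ 3.14157584e+00 -3.35953644e-04 -2.95388843e-02] [ 0.00268519  0.34976545 -0.82220248]
```

View pics/s5.png

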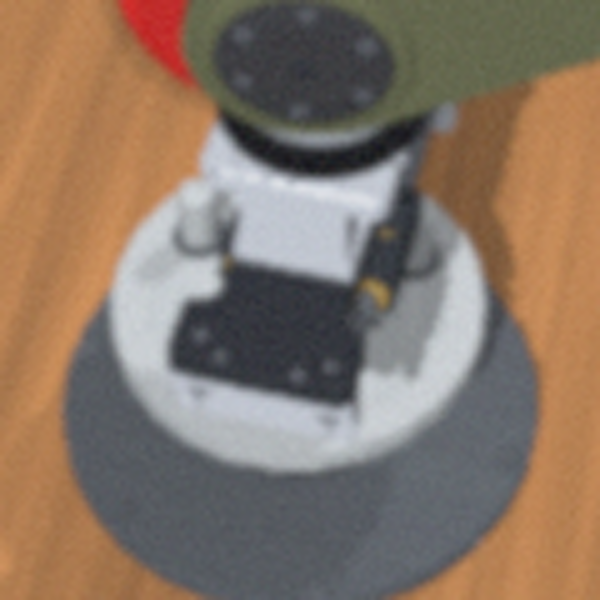

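View pics/t5.png

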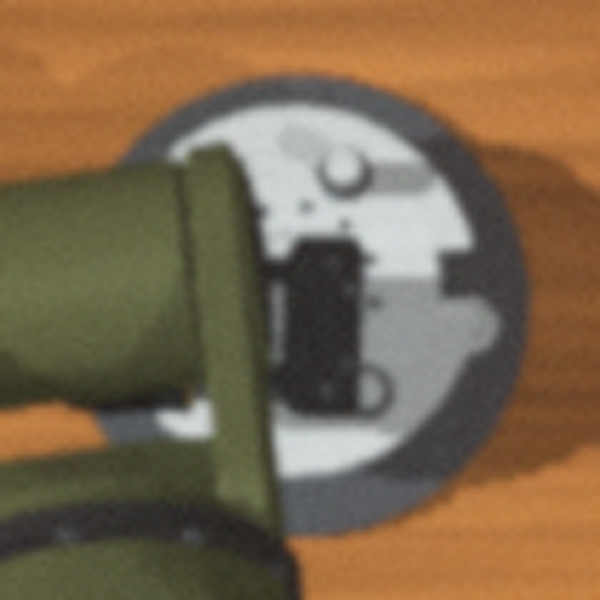

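```bash
python3 - <<'E'
from h import *
T=lambda *u:(np.array(u)+.5)/(600/105)-.5+np.array((205,145))
C=np.array([585.9,61.5])
for n,u,z,o in(("notchmid",(474,273),83,0),("notch inner",(442,271),83,0),("stud0",(347,167),115,60),("stud2",(374,390),115,-60),("pin",(487,324),67,0),("pinedge",(499,324),67,0)):
    p=back("top",T(*u),z);d=p-C;print(n,p,np.hypot(*d),np.degrees(np.arctan2(d[1],d[0]))-o)
# projected plate center check
for a in (-95,-97,-99):print(a,(proj("top",[pt(*C,80,np.radians(a),67),pt(*C,87,np.radians(a),67)])-[205,145]+.5)*600/105-.5)
E
```

```text
notchmid [595.12257453 -16.73470325] 78.77642206842766 -83.27680583688273
notch inner [595.91520548  -2.86403314] 65.13856847325876 -81.15555840158086
stud0 [636.57545363  37.87573486] 55.91160437766909 -84.99434676100918
stud2 [542.60491897  25.96445208] 56.011063261212165 -80.62168428912267
pin [574.20246507 -22.99666304] 85.3025110289306 -97.88180664157046
pinedge [574.23028406 -28.26967482] 90.52500642320493 -97.40669760684978
-95 [[476.10601313 313.21669905]
 [491.96883747 314.68562486]]
-97 [[475.42211334 319.51636757]
 [491.22804005 321.5364993 ]]
-99 [[474.51785472 325.79003334]
 [490.24759784 328.35930059]]
```

```bash
python3 -c "
from arc import *
arc([562.9,119],[585.5,62],-12,4,10)"
```

```text
[{"xyz": [0.003, 0.0011, 0], "turn": [0, 0, -0.052]}, {"xyz": [0.0031, 0.001, 0], "turn": [0, 0, -0.052]}, {"xyz": [0.0031, 0.0007, 0], "turn": [0, 0, -0.052]}, {"xyz": [0.0031, 0.0007, 0], "turn": [0, 0, -0.052]}]
[575.2 122.5]
```

Emit:
arm_command:
  deltas:
    - {"xyz": [0.003, 0.0011, 0], "turn": [0, 0, -0.052]}
    - {"xyz": [0.0031, 0.001, 0], "turn": [0, 0, -0.052]}
    - {"xyz": [0.0031, 0.0007, 0], "turn": [0, 0, -0.052]}
    - {"xyz": [0.0031, 0.0007, 0], "turn": [0, 0, -0.052]}
    - {"xyz": [0, 0, 0], "turn": [0, 0, 0]}
    - {"xyz": [0, 0, 0], "turn": [0, 0, 0]}

```text
clock: 7.02
eef_pos: [574.9, 122.3, 102.5]
eef_rot: [3.142, -0.0, -0.239]
wrist_force: [0.6, -0.5, -0.2]
finger_gap: 0.4
```

```bash
python3 - <<'E'
from cell import *
from h import *
s=read_state();print(s["eef_pos"],s["eef_rot"],s["wrist_force"])
a=np.mean([camera("top")["color"] for _ in range(4)],0).astype(np.uint8)
a=a[160:235,235:310,::-1];cv2.imwrite("pics/t6.png",cv2.resize(a,(600,600),interpolation=cv2.INTER_CUBIC))
E
```

```text
[574.90986223 122.33957414 102.48586844] [ 3.14155936e+00 -1.21903729e-04 -2.39421875e-01] [ 0.60782152 -0.50412679 -0.23986449]
```

View pics/t6.png

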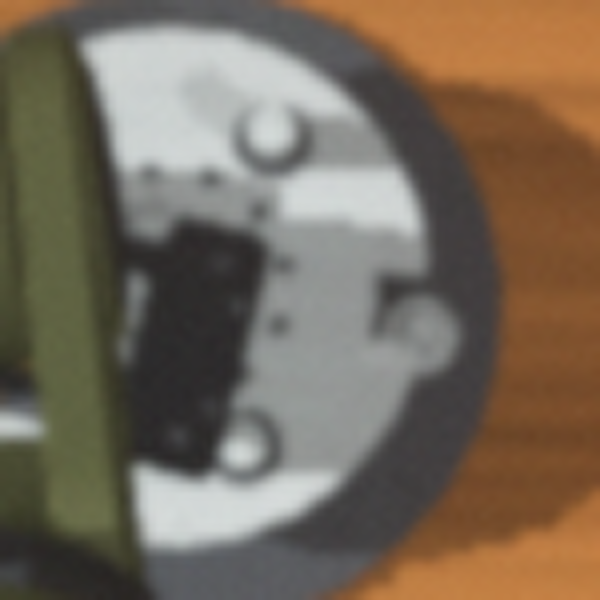

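```bash
python3 - <<'E'
from h import *
T=lambda *u:(np.array(u)+.5)/8-.5+np.array((235,160))
C=np.array([585.9,61.5])
for n,u,z,o in(("inner a",(380,278),83,0),("inner b",(370,340),83,0),("corner",(432,278),83,0),("stud0",(272,132),115,60),("stud2",(244,450),115,-60),("pinfoot",(424,335),18,0)):
    p=back("top",T(*u),z);d=p-C;print(n,p,np.hypot(*d),np.degrees(np.arctan2(d[1],d[0]))-o)
def P(a,r,z):return np.round((proj("top",[pt(*C,r,a,z)])[0]-[235,160]+.5)*8-.5)
for a in(-93,-95,-97,-99):
    ar=np.radians(a);print(a,"pintop",P(ar,80,67),"foot",P(ar,80,18),"inner mid",P(ar,64,83),"stud0",P(ar+np.pi/3,55,115),"stud2",P(ar-np.pi/3,55,115))
E
```

```text
inner a [590.2012395   -3.19622976] 64.83905309444799 -86.1963667381539
inner b [ 5.70954515e+02 -1.82433568e-01] 63.46723668230924 -103.62012324234551
corner [590.28997895 -19.28802674] 80.9072133943216 -86.8896364284039
stud0 [631.17250393  30.02334051] 55.13963823675295 -94.80976944569565
stud2 [535.42385683  37.81937615] 55.75493677687796 -94.866618984419
pinfoot [577.48112218 -18.82328317] 80.76327954426515 -95.98346248844135
-93 pintop [427. 310.] foot [423. 322.] inner mid [377. 303.] stud0 [267. 129.] stud2 [248. 445.]
-95 pintop [427. 319.] foot [422. 331.] inner mid [377. 310.] stud0 [272. 133.] stud2 [243. 448.]
-97 pintop [426. 328.] foot [421. 339.] inner mid [376. 317.] stud0 [277. 136.] stud2 [237. 450.]
-99 pintop [425. 336.] foot [420. 347.] inner mid [375. 324.] stud0 [282. 140.] stud2 [231. 453.]
```

Emit:
arm_command:
  deltas:
    - {"xyz": [0.0008, 0.0001, 0], "turn": [0, 0, -0.013]}
    - {"xyz": [0.0008, 0.0001, 0], "turn": [0, 0, -0.013]}
    - {"xyz": [0, 0, 0], "turn": [0, 0, 0]}
    - {"xyz": [-0.006, -0.001, 0], "turn": [0, 0, 0]}
    - {"xyz": [0, 0, 0.02], "turn": [0, 0, 0]}
    - {"xyz": [0, 0, 0.03], "turn": [0, 0, 0]}
    - {"xyz": [0.0, -0.0, 0], "turn": [0, 0, 0]}

```text
clock: 8.1
eef_pos: [571.3, 121.7, 154.5]
eef_rot: [-3.14, -0.004, -0.267]
wrist_force: [-0.5, 0.2, 0.2]
finger_gap: 0.5
```

```bash
python3 - <<'E'
from cell import *
from h import *
s=read_state();print(s["eef_pos"],s["eef_rot"],s["wrist_force"])
a=np.mean([camera("top")["color"] for _ in range(4)],0).astype(np.uint8)
a=a[160:235,235:310,::-1];cv2.imwrite("pics/t7.png",cv2.resize(a,(600,600),interpolation=cv2.INTER_CUBIC))
E
```

```text
[571.27282008 121.66763254 154.51368704] [-3.14012334 -0.00363005 -0.26711138] [-0.54139226  0.20259415  0.19440085]
```

View pics/t7.png

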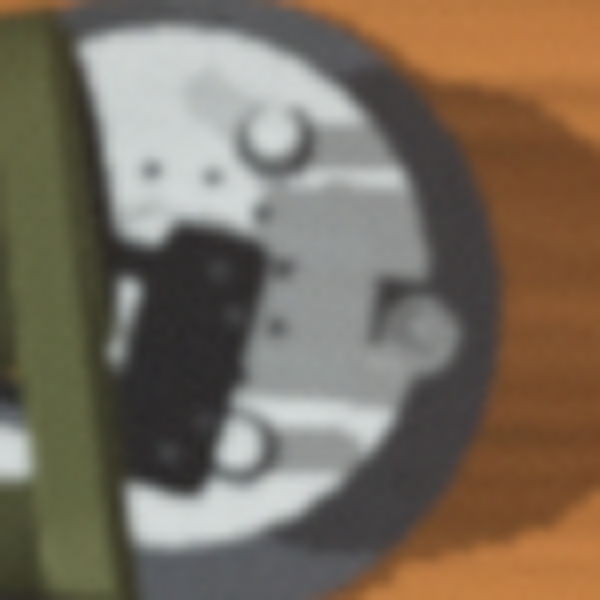

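The notch and the pin's foot now line up: stud0 at (275,135) gives −96.0° for the notch, and the foot circle at (423,336) gives −96.3° for the pin. Next I move over the boss and press.

Emit:
arm_command:
  deltas:
    - {"xyz": [0.005, -0.02, 0], "turn": [0, 0, 0]}
    - {"xyz": [0.005, -0.02, 0], "turn": [0, 0, 0]}
    - {"xyz": [0.0045, -0.0195, 0], "turn": [0, 0, 0]}
    - {"xyz": [0, 0, 0], "turn": [0, 0, 0]}
    - {"xyz": [0, 0, -0.02], "turn": [0, 0, 0]}
    - {"xyz": [0, 0, -0.02], "turn": [0, 0, 0]}
    - {"xyz": [0, 0, 0], "turn": [0, 0, 0]}

```text
clock: 9.18
eef_pos: [584.4, 62.4, 111.3]
eef_rot: [3.141, 0.002, -0.267]
wrist_force: [0.5, -0.1, -0.5]
finger_gap: 0.3
```

Emit:
arm_command:
  deltas:
    - {"xyz": [0, 0, -0.004], "turn": [0, 0, 0]}
    - {"xyz": [0, 0, -0.003], "turn": [0, 0, 0]}
    - {"xyz": [0, 0, -0.003], "turn": [0, 0, 0]}
    - {"xyz": [0, 0, 0], "turn": [0, 0, 0]}

```text
clock: 9.68
eef_pos: [585.4, 62.2, 103.1]
eef_rot: [-3.141, -0.001, -0.267]
wrist_force: [-1.1, -0.3, 4.1]
finger_gap: 0.2
```

Emit:
arm_command:
  deltas:
    - {"xyz": [0, 0, -0.003], "turn": [0, 0, 0]}
    - {"xyz": [0, 0, -0.003], "turn": [0, 0, 0]}
    - {"xyz": [0, 0, -0.001], "turn": [0, 0, 0]}
    - {"xyz": [0, 0, 0], "turn": [0, 0, 0]}

```text
clock: 10.18
eef_pos: [585.4, 62.2, 96.3]
eef_rot: [-3.141, -0.001, -0.267]
wrist_force: [-1.6, 1.0, 6.7]
finger_gap: 0.7
```

Emit:
arm_command:
  deltas:
    - {"xyz": [0, 0, -0.002], "turn": [0, 0, 0]}
    - {"xyz": [0, 0, -0.002], "turn": [0, 0, 0]}
    - {"xyz": [0, 0, -0.001], "turn": [0, 0, 0]}
    - {"xyz": [0, 0, 0], "turn": [0, 0, 0]}

```text
clock: 10.68
eef_pos: [585.5, 62.3, 92.2]
eef_rot: [-3.141, -0.002, -0.267]
wrist_force: [-6.9, 0.4, 16.5]
finger_gap: 0.6
```

Emit:
arm_command:
  deltas:
    - {"xyz": [0, 0, -0.001], "turn": [0, 0, 0]}
    - {"xyz": [0, 0, 0], "turn": [0, 0, 0]}

```text
clock: 10.92
eef_pos: [585.6, 62.3, 92.1]
eef_rot: [-3.141, -0.002, -0.267]
wrist_force: [-11.3, -0.4, 25.0]
finger_gap: 0.2
```

It has bottomed out: the force rose to 25 N with no further travel. I'll lift straight up and clear away.

Emit:
arm_command:
  deltas:
    - {"xyz": [0, 0, 0.002], "turn": [0, 0, 0]}
    - {"xyz": [0, 0, 0.02], "turn": [0, 0, 0]}
    - {"xyz": [0, 0, 0.05], "turn": [0, 0, 0]}
    - {"xyz": [0, 0, 0.05], "turn": [0, 0, 0]}
    - {"xyz": [-0.03, -0.04, 0.02], "turn": [0, 0, 0]}
    - {"xyz": [-0.03, -0.04, 0], "turn": [0, 0, 0]}
    - {"xyz": [-0.03, -0.04, 0], "turn": [0, 0, 0]}
    - {"xyz": [-0.03, -0.04, 0], "turn": [0, 0, 0]}
    - {"xyz": [-0.03, -0.04, 0], "turn": [0, 0, 0]}
    - {"xyz": [-0.02, -0.04, 0], "turn": [0, 0, 0]}
    - {"xyz": [0, 0, 0], "turn": [0, 0, 0]}
    - {"xyz": [0, 0, 0], "turn": [0, 0, 0]}

```text
clock: 12.42
eef_pos: [415.3, -177.5, 231.5]
eef_rot: [-3.141, -0.0, -0.267]
wrist_force: [-0.1, -1.1, 0.4]
finger_gap: 0.8
```

```bash
python3 - <<'E'
from cell import *
from h import *
s=read_state();print(s["eef_pos"],s["wrist_force"],s["clock"])
a=np.mean([camera("top")["color"] for _ in range(4)],0).astype(np.uint8)
b=np.mean([camera("side")["color"] for _ in range(4)],0).astype(np.uint8)
x=cv2.resize(a[140:250,200:310,::-1],(600,600),interpolation=cv2.INTER_CUBIC);cv2.imwrite("pics/t8z.png",x)
cv2.imwrite("pics/t8.png",a[:,:,::-1])
cv2.imwrite("pics/s8.png",cv2.resize(b[195:305,205:325,::-1],(654,600),interpolation=cv2.INTER_CUBIC))
E
```

```text
[ 415.34527601 -177.5200389   231.50708398] [-0.06343666 -1.06162288  0.39275008] 12.425
```

View pics/t8z.png

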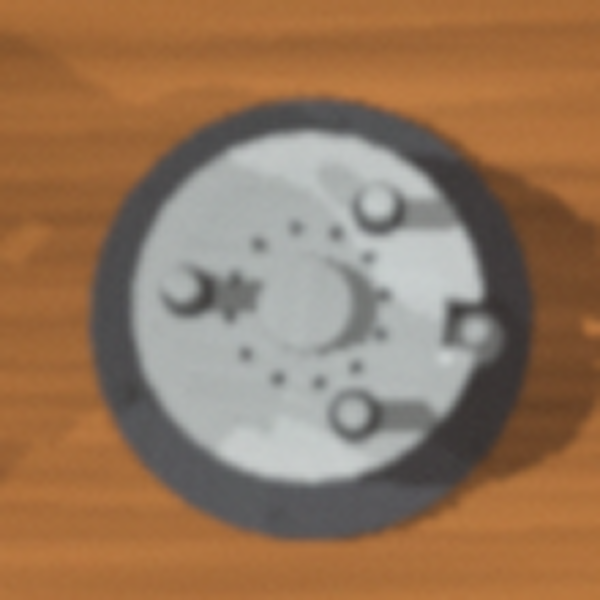

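View pics/s8.png

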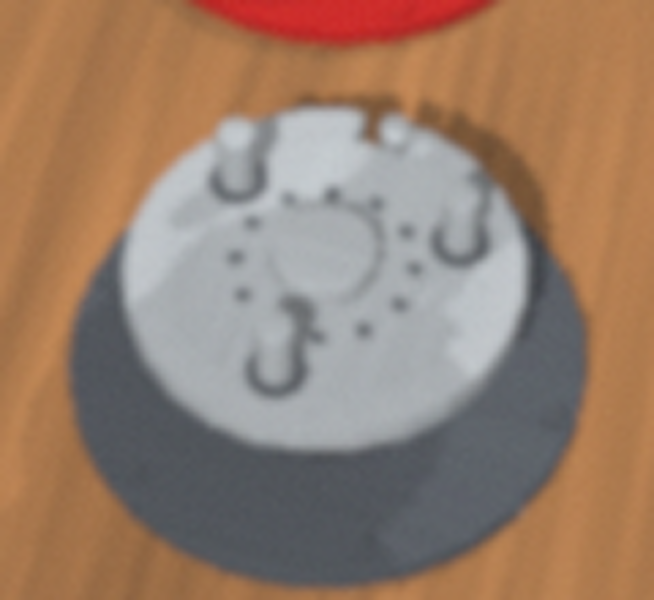

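View pics/t8.png

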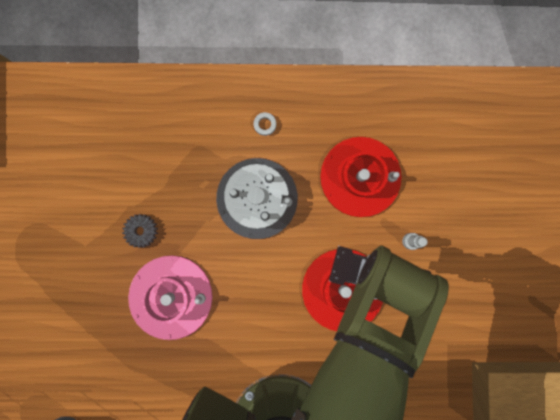

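```bash
python3 - <<'E'
from h import *
T=lambda *u:(np.array(u)+.5)/(600/110)-.5+np.array((200,140))
S=lambda *u:(np.array(u)+.5)/(600/110)-.5+np.array((205,195))
tp=[T(382,207),T(185,290),T(356,415)];sp=[S(240,133),S(283,315),S(466,190)]
off=[60,180,-60]
def f(v):
    x,y,a,z,bx,by=v
    P=[pt(x,y,55,a+np.radians(o),z) for o in off]
    return np.r_[(proj("top",P)-tp).ravel(),(proj("side",P)-sp+[bx,by]).ravel(),np.array([bx,by])]
for Z in (None,):
    r=least_squares(f,[585,62,-1.67,101,0,0]);print(r.x[:2],np.degrees(r.x[2]),r.x[3],r.x[4:],r.cost)
p=back("top",T(481,332),67);print("pin",p,np.degrees(np.arctan2(p[1]-r.x[1],p[0]-r.x[0])))
E
python3 - <<'E'
import sys;sys.path.insert(0,'.')
from cell import *
sign_off()
print(read_state()["clock"])
E
```

```text
[585.839008    60.39646616] -95.84947859687055 98.49017471626316 [ 0.24040902 -0.03339124] 1.0790139706454451
pin [576.26239361 -17.87479581] -96.97556050725215
the job is handed in; nothing more can be done
the job is handed in; nothing more can be done
```

The plate is turned, pressed fully home with the pin in its notch, and let go; the job is handed in, at about 13 s of the 64 s allowed. No verdict was reported.

**What I did:** With the closed fingertips behind stud1 I turned the plate about 153° clockwise, from about 57° to −96°. I then pressed the boss down about 14 mm and lifted clear.

**Last checks:**
- **Depth:** The press stopped with the fingertips at about 81 mm, the boss height when home. The force then rose to 25 N with no further travel.
- **Alignment:** The final pictures put the notch at about −95.8° and the pin at about −97.0°. That is about 1.6 mm at the rim, against the 6 mm limit.
- **Loose parts:** The gear, shaft and bearing look unmoved in the top view; I did not measure them again after the move.
- **Disagreement:** The camera fit put the stud tops at 98.5 mm, where 101 mm is expected at home. I put this down to camera error of 2–3 mm, as the press depth and force agree with the plate being home.
- **Pin position:** In the top view the pin looks nearer one side of the notch. The 4 mm of room on each side keeps it within the limit.

One move call was refused because some rows lacked "turn". It moved nothing, and I resent it in full.

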